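Park the cleaning-gun carriage at its end stop

ROBOT

A 6-joint arm with a two-finger parallel gripper is mounted at the origin on the work surface. World frame = base frame: x ahead of the robot, y to its left, z up, the work surface at z = 0. Lengths are in m, angles in degrees, forces in N, time in s.
With the tool pointing down it reaches from about 0.375 to 0.75 m from the base axis. Payload 9 kg.
Tool frame: the origin (TCP) lies midway between the tips of the shut fingers; the grasp point (between the pads) lies manip.grasp_offset behind it (manip.grasp_offset is the distance from the TCP to the grasp point, in m); z points along the fingers, y is the line along which they close (so a half turn about z gives the same grasp; the last joint's range is limited). The gripper opens to 85 mm and grips with 20 to 120 N. Pads are 22 mm wide; open, the fingers measure 114 mm over their backs; the gripper's body (76 mm by 85 mm) begins 54 mm behind the grasp point. The pads swing forward as they close: fully open they stand 13 mm farther back than shut.
Start: joints at [-89.479, 5.964, 5.575, 89.605, 0, 77.527], TCP at [0.135, -0.585, 0.209] pointing down, gripper open.
Joint ranges: [-171.21, 171.21], [-48.23, 106.86], [-62.78, 66.21], [-105.2, 120.99], [-86.42, 89.51], [-180, 180]. Speed limits (degrees/s): [127.2, 127.2, 147.25, 180, 180, 180].

INTERFACE

Orientations are given as [roll, pitch, yaw] about the fixed x, y, z axes, in that order (R = Rz(yaw) Ry(pitch) Rx(roll)).
In Python, from rig import manip gives the robot as it stands.
- The arm moves only by the tool jog_arm, never from a script. Its argument "series" is a list of rows, each a list of 3 entries, a list of its own where there are three numbers: the closure, from 0 (fully open) to 1 (shut), then the shift along the tool's x, y, z in mm, then the turn about the tool's z in rad. In form: [[grip, [x, y, z], roll], ...]. A call has 1 to 10 rows; each row is the pose to reach, as a shift and turn from the pose commanded when the call began, along the tool's axes at that moment; what a row does not reach only later rows make up. A row lasts 1/8 s, in which the tool goes at most 62.5 mm and 10.7 degrees, less where a joint would pass 70% of its speed; a pose out of reach is approached as far as the arm can. A call with a gripper value outside its range is refused whole. The fingers move at their own pace and stop on an object; the grip force is fixed at half the most. Time passes only in rows, so rows that repeat a pose let the fingers close. It gives the time, the measured TCP pose, the force, the opening and the grip force at its end, in the units of the state.
- manip.read_state(): the state, without advancing time (a new reading comes with each control period).
- manip.snapshot(name): name is "side" or "top" or "wrist"; returns the picture (480x640x3 uint8, red, green, blue); there is no depth.
- manip.get_calibration(name): a dict with "vertical_fov" (degrees; the focal length in pixels is half the picture's height over the tangent of half this angle, whatever the lens; pixels are square), "cx", "cy" (the principal point, pixels), "distortion" ([k1, k2, p1, p2, k3] as OpenCV has them; the pictures are not rectified), "rvec" (rotation vector, rad) and "tvec" (3), from world to camera coordinates, as OpenCV has them. Camera axes: x right, y down, z forward; pixel columns grow to the right and rows downward; lengths in m; the calibration is good to about 2 mm. A picture is of the moment at which its call begins: read the wrist's pose just before it. get_calibration takes no time and is no camera call; for the wrist camera it gives the pose at the moment of the call.
- manip.sign_off(): hands the job in; it is judged then, once.
The state is a dict: "time": time; "joint_positions": joint angles; "qd": joint speeds; "joint_torque": joint torques, N m; "tool_pos": TCP position; "orientation": TCP orientation; "contact_force": force on the tool from outside, world axes, zero at the start; "moment": the same for the moment, N m; "gripper_width": finger opening in m; "gripper_force": force on a finger pad.
Only numpy, scipy, OpenCV 4.12 (cv2) and the standard library are available. Lean on these libraries where they do the work, as an engineer would, in place of code of your own. Each camera call takes 0.05 s, during which the arm holds its last target. There are 200 camera calls.

TASK

The mat is done: park the cleaning gun at the end of its rail. With the fingertips press the red lock button on the carriage and keep it held down while you push the carriage along the rail until it is fully home against the yellow end stop; only then let the button spring back up and move clear. Push only, do not pinch the upright push plate or pick anything up, and leave everything else on the bench where it is.

Things in the scene. Friction and masses are not known exactly. Their poses are not given: they have to be found in the camera images.
- jig: Mat-cleaning jig fixed to the bench: aluminium base 110 x 400 x 10 mm, steel rail along its middle, yellow end stop (top 65 mm above the bench) at its +y end, low dark block (40 mm) at its -y end, tray with beige mat on its +x side, to 220 mm from the rail, top at 10 mm. Origin: on the bench under mid rail; z up, y along the rail towards the yellow stop. Place and yaw (within 0.45 rad) vary.
- carriage (a joint): Position (m) of the grey carriage along the rail, growing along jig +y: 0 at the start end, 0.200 touching the yellow stop. Starts at 0 to 0.08. 100 mm across the rail, 110 along it, top 44 mm above the bench. Unlocked it slides at 1 to 3 N and stays where left; locked it will not go. It carries an upright gun (40 mm wide, top at 146 mm) 125 mm to jig +x of the rail.
- lock_button (a joint): How far the red lock button is pressed (m): 0 up, 0.008 fully down. Springs up when let go; 4.5 N to start, 8.5 N fully down. Its hidden pin drops between the teeth of a rack (13 mm apart, up to 8 mm play) all along the rail; pressed over 0.003 it passes under them. Press first, then push: a hard side push jams the pin. The last gap holds the carriage at the stop, button fully up.
- button_top (a point): Centre of the top face of the red lock button, a flat square 40 x 40 mm on the carriage, on the rail line. Up, it lies 58 mm above the bench and 14 mm above the carriage's top; it moves with the button and carriage. Axes parallel to those of the jig.
- push_face (a point): Middle of the near face (towards the button) of the upright push plate that stands on the carriage on the end-stop side of the button, 29 mm to jig +y of the button's centre, 66 mm above the bench. Plate: black, silver at the back, 90 mm wide across the rail, 10 mm thick, 44 mm tall, top at 88 mm. Fingers pressing the button may push on this face; pinching the plate front and back is not allowed.
- carriage_nose (a point): Middle of the carriage's leading end face, 39 mm above the bench, 70 mm to jig +y of the button's centre. It meets stop_face when home.
- stop_face (a point): Middle of the face of the yellow end stop, 39 mm above the bench, that the carriage's nose meets.
- jug: Bystander: white plastic jug 75 x 110 mm, 198 mm tall with its grey cap. Origin: centre of its underside.
- sprayer: Bystander: milky bottle with black and red spray head, 72 mm across, 170 mm tall. Origin: centre of its underside.
- cone: Bystander: spare white nozzle cone, 42 mm across the foot, 55 mm tall, standing on the mat, 190 to 200 mm to jig +x of the rail. Origin: centre of its underside.
- tin: Bystander: flat steel tin, 60 mm across, 32 mm tall, standing on the mat, 180 to 185 mm to jig +x of the rail. Origin: centre of its underside.
- brush: Bystander: cleaning brush lying on the bench. Origin: underside of its middle.
- cup: Bystander: blue measuring cup, 60 mm across, 65 mm tall. Origin: centre of its underside.

How it is judged (in metres and radians):
On the way, in this order (a step that is already met when the one before it is completed fails the run):
1. the lock button is pressed (value of joint lock_button above 0.0035 m), for 0.1 s.
2. the carriage is home against the end stop with the button still held down (value of joint carriage above 0.196 m and value of joint lock_button above 0.002 m), for 0.1 s.
At the end, for the whole second after the job is handed in: The carriage is home: its joint reads over 0.196 m (within 4 mm of the end stop) and it is at rest; the lock button is up again (pressed less than 1.5 mm) (value of joint carriage above 0.196 m and value of joint lock_button below 0.0015 m and velocity of joint carriage between -0.005 and 0.005 m/s); the robot touches nothing.
It fails at once if the button came up on the way (carriage more than 15 mm from its start, more than 8 mm short of the stop, button pressed less than 1 mm) (distance of carriage_nose from where it was at the start of the episode above 0.015 m and value of joint carriage below 0.192 m and value of joint lock_button below 0.001 m).
It fails at once if the push plate was pinched between the fingers (contact force between the fingers and carriage_c9 above 2 N and contact force between the fingers and carriage_c10 above 2 N).
It fails at once if a bystander was picked up or shifted more than 20 mm (distance of any of jug, sprayer, cone, tin, brush, cup from where it was at the start of the episode above 0.02 m).
It also fails if it takes over 40 s, if anything falls off the work surface, if the arm or the gripper's body presses on something with over 40 N, if the wrist force passes 120 N, or if a joint passes its speed limit or range.

## Working session

There is one attempt and no reset: what is moved stays moved. The work goes in short steps, Python scripts to look and compute and a tool call to move; the robot and the scene stay as the last step left them, time stands still between calls to the robot, and variables do not carry over. Pictures are saved under pics/ and viewed, at most 10 in all, crops included, and the job is handed in when it is done.

Besides the shell and the picture viewer there is one more tool, called after "Call:" in YAML: its name, and indented under it one key for each argument. jog_arm: Moves the arm, as the interface text tells. Its arguments: {"type":"object","properties":{"series":{"type":"array"}},"required":["series"]}

```bash
mkdir -p pics
python3 - <<'E'
from rig import manip
import cv2
s=manip.read_state();print(s,manip.grasp_offset)
for n in("top","side"):
    cv2.imwrite(f"pics/{n}0.png",manip.snapshot(n)[:,:,::-1]); print(manip.get_calibration(n))
E
```

```text
{'time': 0.0, 'joint_positions': array([-8.94797501e+01,  5.99912375e+00,  5.52590005e+00,  8.96035544e+01,
        6.62240128e-04,  7.75279492e+01]), 'qd': array([-0.03151887,  0.06815962, -0.09922262,  0.02232038,  0.04369355,
       -0.11821432]), 'joint_torque': array([-1.21361139e-03, -5.56931019e+01,  5.03648508e+01,  1.69388100e-02,
       -2.46922491e-04, -1.20771131e-05]), 'tool_pos': array([ 0.13491442, -0.5842645 ,  0.20810604]), 'orientation': array([-1.79925177e+02, -1.72278624e-02,  1.29922890e+01]), 'contact_force': array([ 0.62497444, -0.38873623, -0.37473431]), 'moment': array([-0.01766259,  0.00315144,  0.01018798]), 'gripper_force': 0.0, 'gripper_width': 0.08525560502558804} 0.0187
{'vertical_fov': 48.05536468580468, 'cx': 313.1142272294569, 'cy': 241.7913511025562, 'distortion': array([-0.03792732,  0.        ,  0.        ,  0.        ,  0.        ]), 'rvec': array([ 2.16549036, -2.16081453,  0.15772595]), 'tvec': array([-0.00933096,  0.59115623,  1.37844468])}
{'vertical_fov': 46.008977799621405, 'cx': 326.64286075078775, 'cy': 239.48567298648038, 'distortion': array([-0.12726653,  0.        ,  0.        ,  0.        ,  0.        ]), 'rvec': array([ 2.10397333, -0.1099576 ,  0.06306906]), 'tvec': array([-0.58170755,  0.09942655,  1.38559115])}
```

View pics/top0.png

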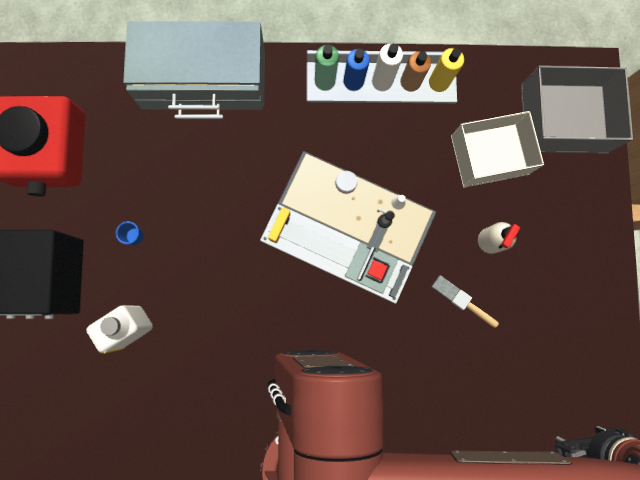

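View pics/side0.png

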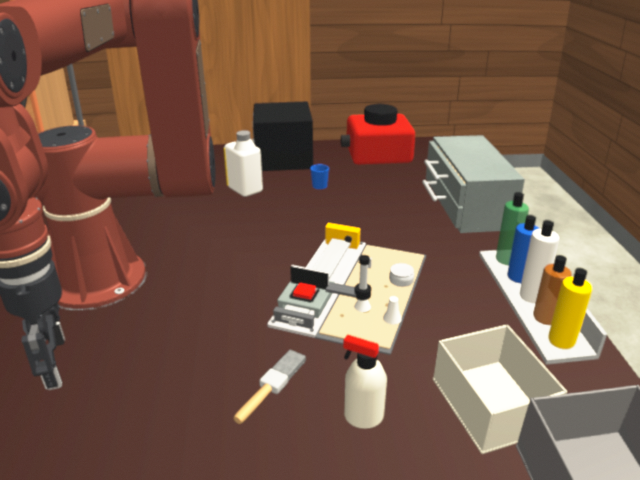

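The top view shows the jig with its yellow stop at about (279,225), the red button at (377,270), the gun at about (385,218), the cone at (399,201) and the tin at (346,182). I'll enlarge that area to read corners.

Run:
```python
import cv2
i=cv2.imread("pics/top0.png")[140:310,250:450]
cv2.imwrite("pics/c0.png",cv2.resize(i,None,fx=3.5,fy=3.5,interpolation=cv2.INTER_CUBIC))
```

```text
(no output)
```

View pics/c0.png

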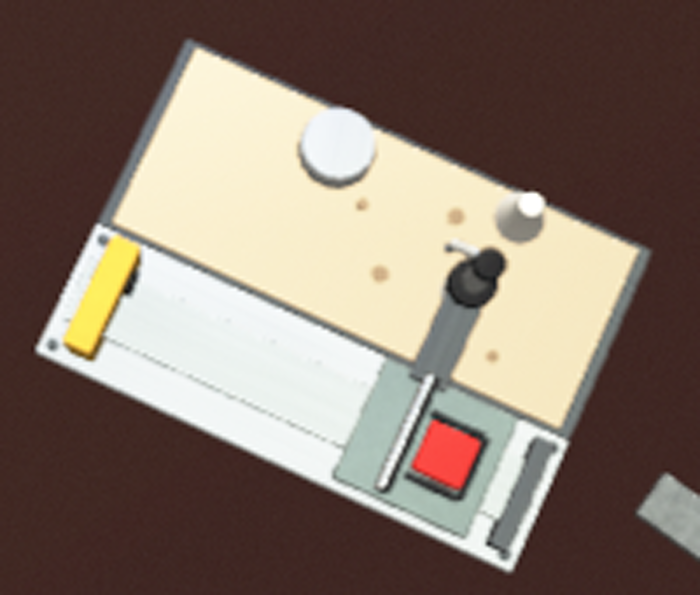

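The crop shows: base corners at crop (100,226), (38,350), (513,571), (568,436); red button centre at about (448,455); push plate line (430,378)-(384,488) on the stop side.

```bash
cat > h.py <<'E'
from rig import manip
import cv2,numpy as np
def K(c):
    f=240/np.tan(np.radians(c["vertical_fov"]/2)); return np.array([[f,0,c["cx"]],[0,f,c["cy"]],[0,0,1.]])
def ray(c,px,z):
    u=cv2.undistortPoints(np.array(px,float).reshape(-1,1,2),K(c),c["distortion"]).reshape(-1,2)
    R=cv2.Rodrigues(c["rvec"])[0];o=-R.T@c["tvec"]
    d=np.c_[u,np.ones(len(u))]@R
    return o+d*((z-o[2])/d[:,2])[:,None]
def red(im,box=None):
    m=((im[:,:,0]>150)&(im[:,:,1]<100)&(im[:,:,2]<100)).astype(np.uint8)
    n,l,s,ce=cv2.connectedComponentsWithStats(m)
    return s,ce
E
python3 - <<'E'
from h import *
c=manip.get_calibration("top")
t=lambda p:(np.array(p)+.5)/3.5-.5+[250,140]
b=ray(c,t([(100,226),(38,350),(513,571),(568,436)]),.01)
print(b.round(4)); ctr=b.mean(0)
for e in (b[0]-b[3],b[1]-b[2],b[0]-b[1],b[3]-b[2]): print(np.linalg.norm(e),np.degrees(np.arctan2(e[1],e[0])))
im=cv2.imread("pics/top0.png")[:,:,::-1]
s,ce=red(im)
for a,q in zip(s,ce):
    if 340<q[0]<410 and 250<q[1]<290: print(a,q,ray(c,[q],.058)); B=ray(c,[q],.058)[0]
print(ray(c,t([(428,418),(486,436),(465,492),(411,473)]),.058))
d=(b[0]-b[3])+(b[1]-b[2]); d/=np.linalg.norm(d)
psi=np.arctan2(-d[0],d[1]);print("yaw",np.degrees(psi),"ctr",ctr)
x=np.array([np.cos(psi),np.sin(psi),0])
print("button in jig",(B-ctr)@x,(B-ctr)@d)
print("stop top corners",[( (p-ctr)@x,(p-ctr)@d) for p in ray(c,t([(112,237),(140,247),(95,357),(67,345)]),.065)])
E
```

```text
[[ 0.697   0.086   0.01  ]
 [ 0.6001  0.1326  0.01  ]
 [ 0.4322 -0.2294  0.01  ]
 [ 0.535  -0.2736  0.01  ]]
0.39442325061941413 65.75530002780583
0.39906948240563545 65.11184071370043
0.1074713376824289 -25.66820928404579
0.11193682667815108 -23.245899740286223
[368 260  19  20 239] [377.06276151 269.57740586] [[ 0.51676098 -0.17302604  0.058     ]]
[[ 0.54398759 -0.16006523  0.058     ]
 [ 0.53072363 -0.20292179  0.058     ]
 [ 0.48931384 -0.18671558  0.058     ]
 [ 0.50325172 -0.14698834  0.058     ]]
yaw -24.568313510734058 ctr [ 0.56609086 -0.07111799  0.01      ]
button in jig -0.0024927480788090035 -0.11319219339050189
stop top corners [(np.float64(0.04102522721114376), np.float64(0.17870542438027814)), (np.float64(0.042903106243425526), np.float64(0.15664573510287647)), (np.float64(-0.0456421251002348), np.float64(0.15198941714081526)), (np.float64(-0.04620429557053604), np.float64(0.17450531176962625))]
```

Call:
jog_arm:
  series:
    - [1,[60,-41,0],-0.15]
    - [1,[115,-79,0],-0.3]
    - [1,[170,-117,0],-0.45]
    - [1,[225,-155,0],-0.6]
    - [1,[280,-192,0],-0.75]
    - [1,[335,-230,0],-0.9]
    - [1,[390,-267,0],-0.915]
    - [1,[445,-305,0],-0.915]
    - [1,[469,-321,20],-0.915]
    - [1,[469,-321,60],-0.915]

```text
time: 1.35
tool_pos: [0.5226, -0.164, 0.1496]
orientation: [179.8, -0.0, 65.7]
contact_force: [-0.2, -0.2, -0.9]
gripper_width: 0.0001
gripper_force: 0.0
```

Run:
```python
from h import *
c=manip.get_calibration("wrist");cv2.imwrite("pics/w1.png",manip.snapshot("wrist")[:,:,::-1])
s=manip.read_state();print(s["tool_pos"],s["orientation"],s["joint_positions"],s["contact_force"],s["time"]);print(c)
im=cv2.imread("pics/w1.png")[:,:,::-1]
S,C=red(im)
for a,q in zip(S,C):
    if 200<a[4]<100000:print(a,q,ray(c,[q],.058))
```

```text
[ 0.51922504 -0.1627537   0.14212659] [-1.79647829e+02 -6.41435673e-02  6.56284258e+01] [-3.11962328e+01 -3.46911641e+00 -1.09194436e+01  8.29069711e+01
  2.18391438e-02  8.31750762e+01] [-0.09064169  1.85893414 -5.43807398] 1.4
{'vertical_fov': 70.5408196830653, 'cx': 321.2462817941947, 'cy': 235.79358105684582, 'distortion': array([-0.06380488,  0.        ,  0.        ,  0.        ,  0.        ]), 'rvec': array([-2.75253759,  0.59380402,  0.09479786]), 'tvec': array([-0.54436677,  0.04041826,  0.34351908])}
[ 292  220   50   47 2230] [316.62690583 242.32197309] [[ 0.51582558 -0.17103054  0.058     ]]
```

View pics/w1.png

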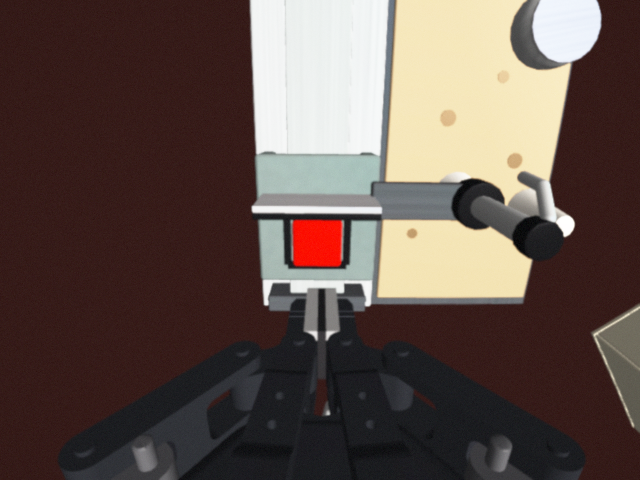

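The wrist picture shows the button at (317,242), with the plate just above it at rows 195–220. The gripper is aligned with the rail, and both cameras put the button within 2 mm of the same place. Now descending to just above it.

Call:
jog_arm:
  series:
    - [1,[0,0,40],0]
    - [1,[0,0,70],0]
    - [1,[0,0,82],0]
    - [1,[0,0,82],0]
    - [1,[0,0,82],0]
    - [1,[0,0,82],0]

```text
time: 2.15
tool_pos: [0.5204, -0.167, 0.0682]
orientation: [179.9, 0.0, 65.4]
contact_force: [-0.3, -0.3, -0.1]
gripper_width: -0.0002
gripper_force: 0.0
```

Call:
jog_arm:
  series:
    - [1,[0,0,8],0]
    - [1,[0,0,12],0]
    - [1,[0,0,15],0]
    - [1,[0,0,16],0]
    - [1,[0,0,16],0]
    - [1,[0,0,16],0]

```text
time: 2.9
tool_pos: [0.5199, -0.1665, 0.0511]
orientation: [180.0, 0.0, 65.4]
contact_force: [-0.1, 0.4, -0.6]
gripper_width: -0.0
gripper_force: 0.0
```

Run:
```python
from h import *
a=manip.snapshot("wrist")[100:360,180:500,::-1];b=manip.snapshot("side")[220:350,230:400,::-1]
a=cv2.resize(a,(640,520))[:,:400+60];b=cv2.resize(b,(340,260),interpolation=cv2.INTER_CUBIC)
o=np.zeros((520,800,3),np.uint8);o[:,:460]=a;o[:260,460:]=b;cv2.imwrite("pics/w2.png",o)
s=manip.read_state();print(s["tool_pos"],s["contact_force"],s["joint_torque"])
```

```text
[ 0.51983509 -0.16650393  0.05105879] [-0.75738408  0.17496986  0.94942586] [ 2.35063380e-03 -4.78898048e+01  4.93286598e+01  2.65314984e-04
 -5.45888906e-04 -7.40791108e-06]
```

View pics/w2.png

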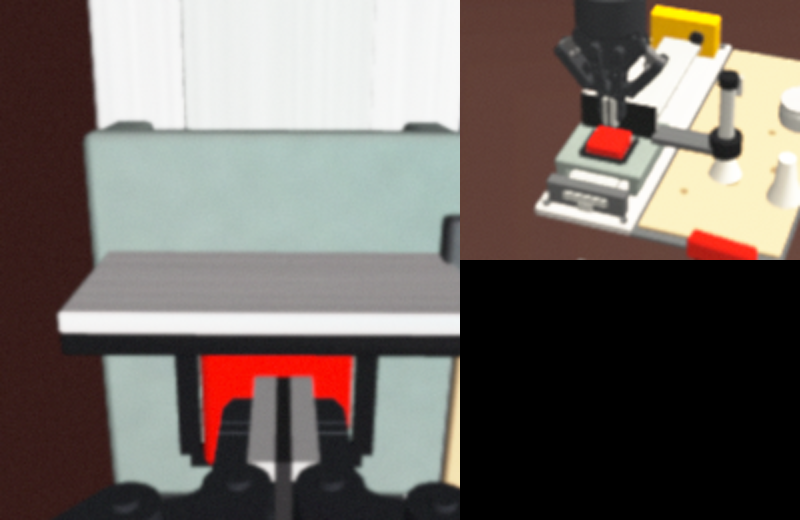

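The fingertips are over the button, a little short of the plate, and they aren't touching yet (no force). Lowering in small steps until I feel it.

Call:
jog_arm:
  series:
    - [1,[0,0,1],0]
    - [1,[0,0,2],0]
    - [1,[0,0,3],0]
    - [1,[0,0,3],0]

```text
time: 3.5
tool_pos: [0.5196, -0.1664, 0.0478]
orientation: [-180.0, 0.0, 65.4]
contact_force: [0.1, -0.3, -0.1]
gripper_width: -0.0
gripper_force: 0.0
```

Call:
jog_arm:
  series:
    - [1,[0,0,1],0]
    - [1,[0,0,2],0]
    - [1,[0,0,3],0]
    - [1,[0,0,3],0]

```text
time: 4.0
tool_pos: [0.5197, -0.1664, 0.0448]
orientation: [-180.0, 0.0, 65.4]
contact_force: [0.1, -0.7, 0.1]
gripper_width: 0.0001
gripper_force: 0.0
```

Run:
```python
from h import *
s=manip.read_state();p=s["tool_pos"];print(p,s["contact_force"])
o=np.zeros((600,800,3),np.uint8)
B=np.array([.5163,-.172,.058])
for k,n in enumerate(("side","wrist")):
    c=manip.get_calibration(n);im=manip.snapshot(n)[:,:,::-1].copy()
    q=cv2.projectPoints(np.array([p,B]),c["rvec"],c["tvec"],K(c),c["distortion"])[0].reshape(-1,2);print(n,q)
    f=8 if k==0 else 3
    w=400//f;h=600//f
    x0=int(q[1,0]-w/2);y0=int(q[1,1]-h/2)
    if k==1:y0=min(y0,480-h)
    cr=cv2.resize(im[y0:y0+h,x0:x0+w],(400,600),interpolation=cv2.INTER_CUBIC)
    for j,col in((0,(0,255,0)),(1,(255,255,0))): cv2.drawMarker(cr,tuple(int(v) for v in (q[j]-[x0,y0]+.5)*f),col,0,14,1)
    o[:,400*k:400*k+400]=cr
cv2.imwrite("pics/w3.png",o)
```

```text
[ 0.51967538 -0.16639902  0.04477261] [ 0.10981626 -0.70088343  0.05425076]
side [[305.48794242 291.97476842]
 [304.04117603 288.71766709]]
wrist [[320.91259277 284.624752  ]
 [319.42501383 308.05527222]]
```

View pics/w3.png

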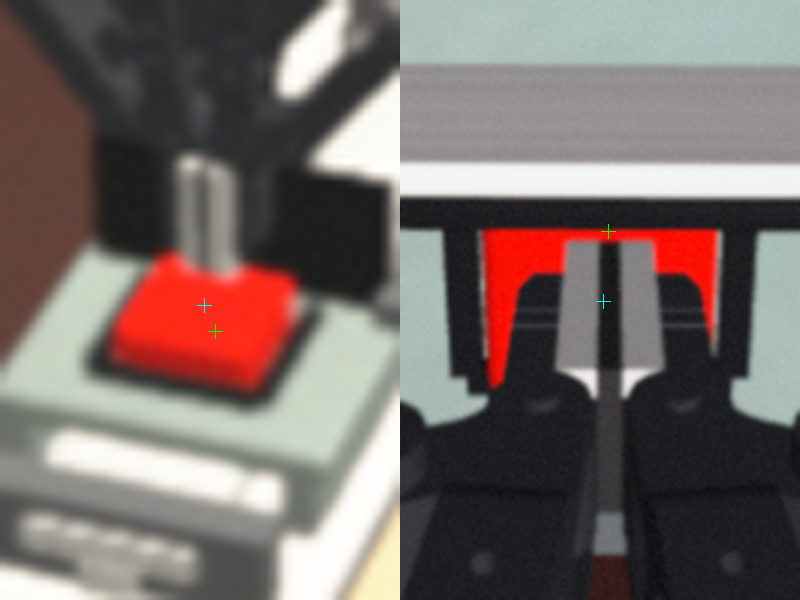

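The side view shows the real tips about 15 mm above where the TCP marker falls, and the button is still up. I'll keep lowering by feel.

Call:
jog_arm:
  series:
    - [1,[0,0,1.5],0]
    - [1,[0,0,3],0]
    - [1,[0,0,4],0]
    - [1,[0,0,4],0]

```text
time: 4.6
tool_pos: [0.5197, -0.1664, 0.0407]
orientation: [-180.0, 0.0, 65.4]
contact_force: [-0.3, 0.8, -0.3]
gripper_width: 0.0
gripper_force: 0.0
```

Call:
jog_arm:
  series:
    - [1,[0,0,1.5],0]
    - [1,[0,0,3],0]
    - [1,[0,0,4],0]
    - [1,[0,0,4],0]

```text
time: 5.1
tool_pos: [0.5197, -0.1664, 0.0368]
orientation: [-180.0, 0.0, 65.4]
contact_force: [0.5, -0.3, 0.3]
gripper_width: 0.0004
gripper_force: 0.0
```

Run:
```python
from h import *
s=manip.read_state();p=s["tool_pos"];print(p,s["contact_force"])
o=np.zeros((600,800,3),np.uint8)
B=np.array([.5163,-.172,.058])
P=np.array([p+[0,0,d] for d in (0,.01,.02,.03)]+[B])
for k,n in enumerate(("side","wrist")):
    c=manip.get_calibration(n);im=manip.snapshot(n)[:,:,::-1].copy()
    q=cv2.projectPoints(P,c["rvec"],c["tvec"],K(c),c["distortion"])[0].reshape(-1,2);print(n,q.round(1).tolist())
    f=10 if k==0 else 3
    w=400//f;h=600//f
    x0=int(q[4,0]-w/2);y0=int(q[4,1]-h/2)-8*(k==0)
    if k==1:y0=min(y0,480-h)
    cr=cv2.resize(im[y0:y0+h,x0:x0+w],(400,600),interpolation=cv2.INTER_CUBIC)
    for j in range(5): cv2.drawMarker(cr,tuple(int(v) for v in (q[j]-[x0,y0]+.5)*f),(0,255,0) if j<4 else (255,255,0),0,10,1)
    o[:,400*k:400*k+400]=cr
cv2.imwrite("pics/w4.png",o)
```

```text
[ 0.51966828 -0.16639597  0.03676659] [ 0.45760679 -0.2608756   0.2703589 ]
side [[305.6, 294.9], [305.5, 291.3], [305.4, 287.6], [305.3, 284.0], [304.0, 288.7]]
wrist [[320.9, 284.6], [320.9, 293.6], [320.8, 303.7], [320.8, 314.9], [319.3, 316.7]]
```

View pics/w4.png

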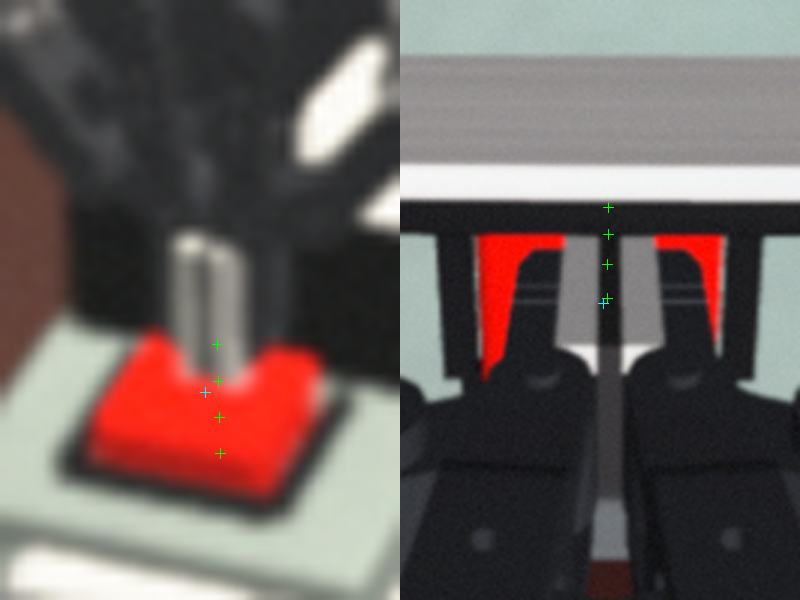

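Now the tips are about at the button's top: the +20 mm marker matches the tip bottom, z ≈ 0.057. Pressing from here.

Call:
jog_arm:
  series:
    - [1,[0,0,1],0]
    - [1,[0,0,2],0]
    - [1,[0,0,3],0]
    - [1,[0,0,3],0]
    - [1,[0,0,3],0]

```text
time: 5.82
tool_pos: [0.5199, -0.1665, 0.0341]
orientation: [180.0, 0.0, 65.4]
contact_force: [-1.8, 0.2, 4.9]
gripper_width: -0.0001
gripper_force: 2.4
```

Call:
jog_arm:
  series:
    - [1,[0,0,1.5],0]
    - [1,[0,0,3],0]
    - [1,[0,0,4.5],0]
    - [1,[0,0,4.5],0]
    - [1,[0,0,4.5],0]

```text
time: 6.45
tool_pos: [0.5199, -0.1665, 0.0298]
orientation: [180.0, 0.0, 65.4]
contact_force: [-1.7, 0.8, 7.5]
gripper_width: 0.0001
gripper_force: 3.5
```

Call:
jog_arm:
  series:
    - [1,[3,0,0],0]
    - [1,[6,0,0],0]
    - [1,[9,0,0],0]
    - [1,[13,0,0],0]
    - [1,[17,0,0],0]
    - [1,[21,0,0],0]
    - [1,[26,0,0],0]
    - [1,[30,0,0],0]
    - [1,[30,0,0],0]

```text
time: 7.58
tool_pos: [0.5326, -0.1391, 0.0299]
orientation: [180.0, 0.0, 65.4]
contact_force: [-1.3, 1.9, 6.7]
gripper_width: 0.0001
gripper_force: 3.5
```

Run:
```python
from h import *
im=manip.snapshot("side");s=manip.read_state();print(s["tool_pos"],s["contact_force"])
c=manip.get_calibration("side")
S,C=red(im)
for a,q in zip(S,C):
    if 20<a[4]<5000 and q[1]>200:print(a,q,ray(c,[q],.053))
S,C=red(cv2.imread("pics/side0.png")[:,:,::-1])
for a,q in zip(S,C):
    if 20<a[4]<5000 and q[1]>200:print("was",a,q,ray(c,[q],.058))
cv2.imwrite("pics/s5.png",cv2.resize(im[200:350,230:430,::-1],(800,600),interpolation=cv2.INTER_CUBIC))
```

```text
[ 0.53258484 -0.13906098  0.02984259] [-0.95331008  2.69699903  7.85586533]
[  45  226  100   79 1186] [103.76391231 283.77234401] [[ 0.05687249 -0.10131836  0.053     ]]
[298 278  23  14 179] [309.04469274 285.09497207] [[ 0.52892783 -0.15220917  0.053     ]]
[343 336  36  21 460] [360.80869565 345.81304348] [[ 0.61344776 -0.36753365  0.053     ]]
was [ 19 198  22  24 223] [ 31.06278027 207.62331839] [[-0.25559195  0.30874584  0.058     ]]
was [  0 225  47  28 139] [ 28.5971223  242.53956835] [[-0.19043354  0.10173956  0.058     ]]
was [105 227  40  67 503] [130.67196819 270.1332008 ] [[ 0.11216857 -0.05713375  0.058     ]]
was [ 60 282  60  23 545] [ 88.66788991 296.54862385] [[ 0.03632188 -0.15625118  0.058     ]]
was [293 283  23  16 272] [304.37132353 290.22426471] [[ 0.51662363 -0.17777704  0.058     ]]
was [343 335  36  22 459] [360.83442266 345.74509804] [[ 0.61248483 -0.37294002  0.058     ]]
```

View pics/s5.png

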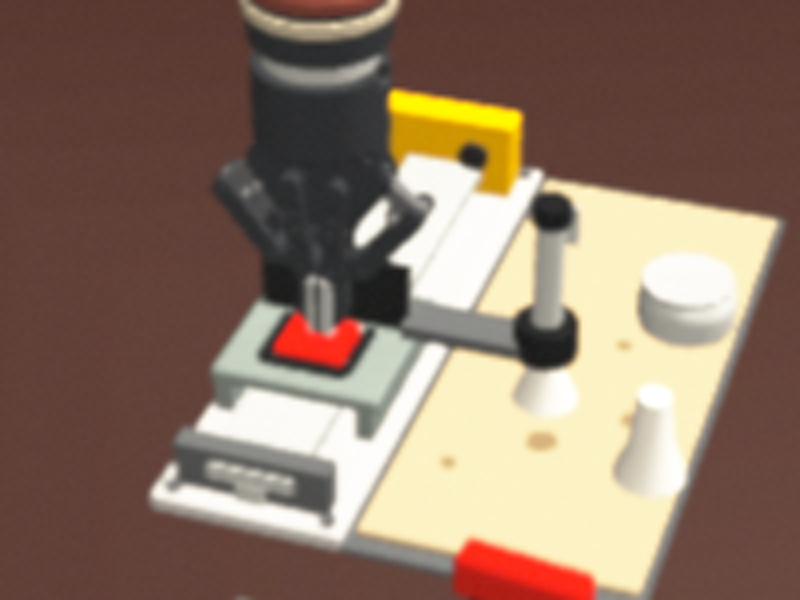

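The carriage has moved with the fingers about 28 mm and the button is held down. Continuing.

Call:
jog_arm:
  series:
    - [1,[5,0,0],0]
    - [1,[12,0,0],0]
    - [1,[20,0,0],0]
    - [1,[28,0,0],0]
    - [1,[36,0,0],0]
    - [1,[44,0,0],0]
    - [1,[52,0,0],0]
    - [1,[60,0,0],0]
    - [1,[66,0,0],0]
    - [1,[70,0,0],0]

```text
time: 8.88
tool_pos: [0.5619, -0.0758, 0.03]
orientation: [179.9, 0.0, 65.4]
contact_force: [-0.8, -1.3, 6.7]
gripper_width: -0.0003
gripper_force: 3.5
```

Call:
jog_arm:
  series:
    - [1,[5,0,0],0]
    - [1,[12,0,0],0]
    - [1,[20,0,0],0]
    - [1,[28,0,0],0]
    - [1,[36,0,0],0]
    - [1,[44,0,0],0]
    - [1,[52,0,0],0]
    - [1,[60,0,0],0]
    - [1,[66,0,0],0]
    - [1,[70,0,0],0]

```text
time: 10.12
tool_pos: [0.5914, -0.0122, 0.0301]
orientation: [179.9, 0.0, 65.4]
contact_force: [-0.3, -1.3, 6.4]
gripper_width: -0.0001
gripper_force: 3.4
```

Call:
jog_arm:
  series:
    - [1,[2,0,0.5],0]
    - [1,[5,0,1],0]
    - [1,[9,0,1],0]
    - [1,[13,0,1],0]
    - [1,[17,0,1],0]
    - [1,[20,0,1],0]
    - [1,[23,0,1],0]
    - [1,[25,0,1],0]
    - [1,[25,0,1],0]

```text
time: 11.25
tool_pos: [0.602, 0.0106, 0.0293]
orientation: [179.9, -0.0, 65.4]
contact_force: [0.4, -1.1, 7.2]
gripper_width: -0.0003
gripper_force: 3.6
```

Call:
jog_arm:
  series:
    - [1,[1.5,0,0],0]
    - [1,[3,0,0],0]
    - [1,[4.5,0,0],0]
    - [1,[6,0,0],0]
    - [1,[6,0,0],0]

```text
time: 11.88
tool_pos: [0.6041, 0.0153, 0.0292]
orientation: [179.9, 0.1, 65.4]
contact_force: [-0.8, -4.0, 7.1]
gripper_width: 0.0002
gripper_force: 3.7
```

Call:
jog_arm:
  series:
    - [1,[1.5,0,0],0]
    - [1,[3,0,0],0]
    - [1,[4.5,0,0],0]
    - [1,[6,0,0],0]
    - [1,[6,0,0],0]

```text
time: 12.5
tool_pos: [0.6064, 0.0207, 0.0291]
orientation: [179.9, 0.1, 65.4]
contact_force: [-1.3, -3.9, 6.2]
gripper_width: 0.0002
gripper_force: 3.7
```

Call:
jog_arm:
  series:
    - [1,[1.5,0,0],0]
    - [1,[3,0,0],0]
    - [1,[4.5,0,0],0]
    - [1,[6,0,0],0]
    - [1,[6,0,0],0]

```text
time: 13.12
tool_pos: [0.6075, 0.0234, 0.0291]
orientation: [179.9, 0.4, 65.3]
contact_force: [-10.4, -18.5, 11.9]
gripper_width: 0.0
gripper_force: 14.1
```

Run:
```python
from h import *
s=manip.read_state();print(s["tool_pos"],s["contact_force"])
im=manip.snapshot("side")
cv2.imwrite("pics/s6.png",cv2.resize(im[200:350,230:430,::-1],(800,600),interpolation=cv2.INTER_CUBIC))
```

```text
[0.60752172 0.02336698 0.02907037] [-10.43603315 -18.50162351  11.89287905]
```

View pics/s6.png

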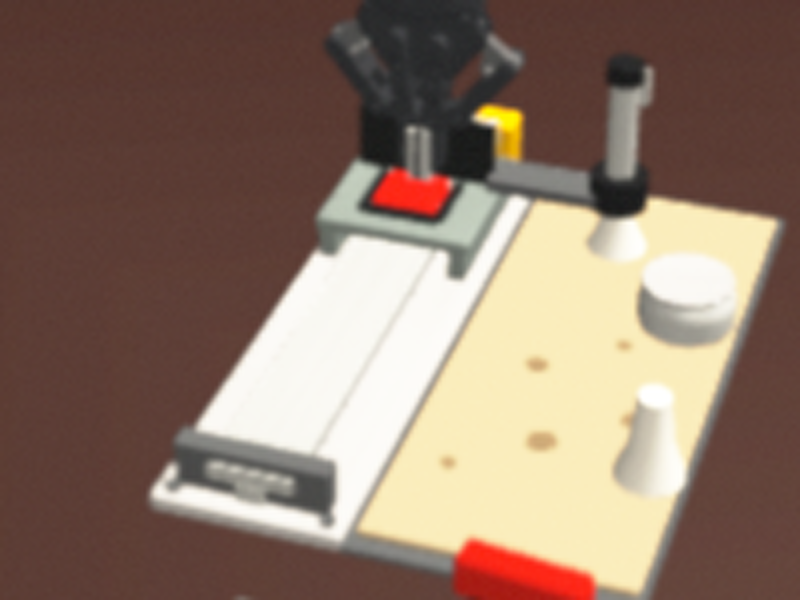

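The carriage is against the stop, with 21 N of push and the button still down. Lifting straight up, then clear.

Call:
jog_arm:
  series:
    - [1,[0,0,-4],0]
    - [1,[0,0,-8],0]
    - [1,[0,0,-12],0]
    - [1,[-4,0,-18],0]
    - [1,[-10,0,-30],0]
    - [1,[-12,0,-60],0]
    - [1,[-12,0,-100],0]
    - [1,[-12,0,-130],0]
    - [1,[-12,0,-130],0]
    - [1,[-12,0,-130],0]

```text
time: 14.42
tool_pos: [0.6033, 0.0164, 0.1583]
orientation: [180.0, -0.0, 65.4]
contact_force: [-0.9, -0.4, 0.3]
gripper_width: 0.0003
gripper_force: 0.0
```

Run:
```python
from h import *
s=manip.read_state();print(s["tool_pos"],s["contact_force"],s["time"])
a=manip.snapshot("side")[200:350,230:430,::-1];b=manip.snapshot("wrist")[:,:,::-1]
S,C=red(b[:,:,::-1]);c=manip.get_calibration("wrist")
for q,z in zip(S,C):
    if 200<q[4]<20000:print(q,z,ray(c,[z],.058))
o=np.zeros((600,800,3),np.uint8)
o[:300,:400]=cv2.resize(a,(400,300),interpolation=cv2.INTER_CUBIC);o[:480,400:]=b[:,120:520];cv2.imwrite("pics/f.png",o)
```

```text
[0.60331654 0.01642333 0.15829637] [-0.9103199  -0.39099657  0.33434634] 14.425
[ 297  215   49   46 2129] [321.02818225 236.93846876] [[0.59949939 0.00987972 0.058     ]]
```

View pics/f.png

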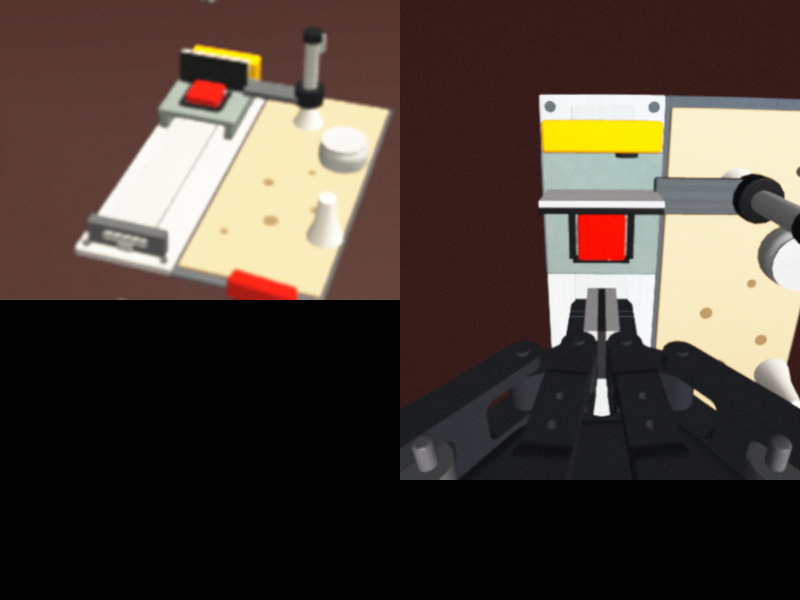

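The final views show the carriage touching the yellow stop, the button up, and the gripper clear. The button has moved about 199 mm, to (0.5995, 0.010). Handing in.

```bash
python3 -c "
from rig import manip
print(manip.sign_off())"
```

```text
the job is handed in; nothing more can be done
None
```

The carriage is parked against the yellow end stop with the lock button back up and the gripper clear, and I've handed the job in at about 14.5 s; the hand-in returned no verdict.

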